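# Find the full and the half-full screw tin by weight and crate them

### The arm

A 6-joint arm with a two-finger parallel gripper is mounted at the origin on the work surface. World frame = base frame: x ahead of the robot, y to its left, z up, the work surface at z = 0. Lengths are in m, angles in rad, forces in N, time in s.
With the tool pointing down it reaches from about 0.275 to 0.85 m from the base axis. Payload 5.2 kg.
Tool frame: the origin (TCP) lies where the fingers leave the gripper's body, on its centre line; the fingertips stand 73 mm ahead of it and the grasp point (between the pads) lies 54 mm ahead of it (bot.tip_extent is the distance from the TCP to the fingertips, in m); z points along the fingers, y is the direction in which the jaws open and shut (so a half turn about z gives the same grasp; the last joint's range is limited). The gripper opens to 85 mm and grips with 20 to 120 N. Pads are 22 mm wide; open, the fingers measure 114 mm over their backs; the gripper's body (76 mm by 85 mm) begins 54 mm behind the grasp point. The pads swing forward as they close: fully open they stand 13 mm farther back than shut.
Start: joints at [-1.366, 0.259, 1.535, -0, 1.348, -0.203], TCP at [0.218, -0.505, 0.304] pointing down, gripper open.
Joint ranges: [-3.14, 3.14], [-0.91, 2.08], [0.19, 2.58], [-1.22, 4.36], [0.22, 2.71], [-3.12, 3.12]. Speed limits (rad/s): [2.57, 2.57, 3.14, 3.14, 3.14, 3.14].

### API

Orientations are given as a unit quaternion [x, y, z, w].
In Python, from station import readout, imaging, job, bot gives the robot as it stands.
- The arm moves only by the tool step_arm, never from a script. Its argument "moves" is a list of rows, each a list of 4 numbers: the shift along the tool's x, y, z in m, then the turn about the tool's z in rad. A call has 1 to 12 rows; each row is the pose to reach, as a shift and turn from the pose measured when the call began, along the tool's axes at that moment; what a row does not reach only later rows make up. A row lasts 1/12 s, in which the tool goes at most 41.7 mm and 7.16 degrees, less where a joint would pass 70% of its speed; a pose out of reach is approached as far as the arm can. A call with a gripper value outside its range is refused whole. "fingers" is the opening in per cent of the stroke, from 0 (shut) to 100 (fully open), set as the call begins (left out, the last holds). The fingers move at their own pace and stop on an object; the grip force is fixed at half the most. Time passes only in rows, so rows that repeat a pose let the fingers close. It gives the time, the measured TCP pose, the force and the opening at its end, in the units of the state.
- readout.get_obs(): the state, without advancing time (a new reading comes with each control period).
- imaging.get_image(name): name is "scene" or "top"; returns a dict with "color" (384x512x3 uint8, red, green, blue), "K" (3x3 intrinsics, pixels), "k1" (the pictures are not rectified: a ray, as slopes to the right and down, at radius r is drawn at 1 + k1 r^2 times it, then the intrinsics apply), "rvec" (rotation vector, rad) and "tvec" (3), from world to camera coordinates, as OpenCV has them. Camera axes: x right, y down, z forward; pixel columns grow to the right and rows downward; lengths in m; the calibration is good to about 2 mm. A picture is of the moment at which its call begins. There is no depth.
- job.close_job(): hands the job in, once; it reports no verdict.
The state is a dict: "time": time; "qpos": joint angles; "qd": joint speeds; "joint_efforts": joint torques, N m; "tcp_pos": TCP position; "eef_rot": TCP orientation; "ft_force": force on the tool from outside, world axes, zero at the start; "wrist_torque": the same for the moment, N m; "width": finger opening in m.
Only numpy, scipy, OpenCV 4.12 (cv2) and the standard library are available. Lean on these libraries where they do the work, as an engineer would, in place of code of your own. Each camera call takes 0.05 s, during which the arm holds its last target.

### The job

Of the four identical closed screw tins on the carver's bench, one is full, one is half full and two are empty: find out which by lifting them. Stand the full tin in the crate's end cell beside the tall end board and the half-full tin in the end cell at the low end. The two empties must end up standing where they stood; keep every tin upright, and do not disturb the other things on the bench or in the crate.

Things in the scene. Friction and masses are not known exactly. Their poses are not given: they have to be found in the camera images.
- tin_a: one of four outwardly identical closed round steel tins, 58 mm diameter (60 mm at the lid rim, top 12 mm), 100 mm tall, standing upright on the bench; lid does not come off. Which tin holds what differs each time. Origin: centre of its underside, z along its axis. Total mass: empty 0.08-0.11 kg, half full 0.24-0.31 kg, full 0.43-0.55 kg
- tin_b: one of four outwardly identical closed round steel tins, 58 mm diameter (60 mm at the lid rim, top 12 mm), 100 mm tall, standing upright on the bench; lid does not come off. Which tin holds what differs each time. Origin: centre of its underside, z along its axis
- tin_c: one of four outwardly identical closed round steel tins, 58 mm diameter (60 mm at the lid rim, top 12 mm), 100 mm tall, standing upright on the bench; lid does not come off. Which tin holds what differs each time. Origin: centre of its underside, z along its axis
- tin_d: one of four outwardly identical closed round steel tins, 58 mm diameter (60 mm at the lid rim, top 12 mm), 100 mm tall, standing upright on the bench; lid does not come off. Which tin holds what differs each time. Origin: centre of its underside, z along its axis
- crate: plywood crate fixed to the bench, 246 mm long (its x) by 86 mm wide (its y), three cells in a row along x, each 74 by 74 mm inside, dividers and walls 6 mm thick and 51 mm high above the bench, floor 6 mm thick. The end board at its +x end is taller (90 mm, with a hand slot); the one at -x is low. The middle cell is taken by a jar. Origin: centre of its underside
- tall_end_cell (a point): centre of the floor of the empty end cell beside the tall end board (6 mm above the bench); axes as the crate's
- low_end_cell (a point): centre of the floor of the empty end cell at the low end (6 mm above the bench); axes as the crate's
- jar: bystander: amber glass jar in the crate's middle cell, 58 mm diameter, 85 mm tall, loose; origin: centre of its underside
- rosette: bystander: small carved wooden rosette lying among the tins, 52 mm diameter, 18 mm tall, loose; origin: centre of its underside
- mallet: bystander: carver's round wooden mallet standing on its head, 86 mm diameter, 235 mm tall; origin: centre of its underside
- gouge: bystander: gouge lying on the bench, 240 mm long along its x, 26 mm thick; origin under its middle
- glue: bystander: white glue bottle, 60 mm diameter, 170 mm tall; origin: centre of its underside
- owl: bystander: carved wooden owl, 68 mm diameter, 116 mm tall; origin: centre of its underside
Not all that is in view belongs to the job. What is shaped like the tin_a but pink is not meant. What is shaped like the tin_c but blue is not meant.

How it is judged:
By the outcome, as a careful person would: the job done as asked, in the order asked, and still so for the second after the job is handed in, with the robot touching nothing.
It also fails if it takes over 67 s, if anything falls off the work surface, if the arm or the gripper's body presses on something with over 40 N, if the wrist force passes 120 N, or if a joint passes its speed limit or range.

## Working session

There is one attempt and no reset: what is moved stays moved. The work goes in short steps, Python scripts to look and compute and a tool call to move; the robot and the scene stay as the last step left them, time stands still between calls to the robot, and variables do not carry over. Pictures are saved under pics/ and viewed, and the job is handed in when it is done.

Besides the shell and the picture viewer there is one more tool, called after "Request:" in YAML: its name, and indented under it one key for each argument. step_arm: Moves the arm, as the interface text tells. Its arguments: {"type":"object","properties":{"moves":{"type":"array"},"fingers":{"type":"number"}},"required":["moves"]}

```bash
mkdir -p pics; python3 - <<'E'
from station import readout, imaging
import cv2
for n in ("scene","top"):
    d=imaging.get_image(n)
    im=cv2.cvtColor(d["color"],cv2.COLOR_RGB2BGR)
    cv2.imwrite(f"pics/{n}0.png",cv2.resize(im,(800,600),interpolation=cv2.INTER_CUBIC))
    cv2.imwrite(f"raw_{n}.png",im)
    print(n,d["K"].tolist(),d["k1"],d["rvec"],d["tvec"])
print(readout.get_obs())
E
```

```text
scene [[369.1930175492964, 0.0, 255.92279033293755], [0.0, 369.1930175492964, 193.2361344065709], [0.0, 0.0, 1.0]] -0.026111395570359946 [ 1.97949096  1.24816172 -0.55080031] [-0.22265406 -0.34382247  1.79279123]
top [[446.25463563138646, 0.0, 252.76421423252606], [0.0, 446.25463563138646, 188.06444662257184], [0.0, 0.0, 1.0]] -0.03916441471039789 [ 2.10275452 -2.09928665  0.24970908] [-0.03265798  0.61704963  1.28040462]
{'time': 0.1, 'qpos': array([-1.36582400e+00,  2.59300991e-01,  1.53602388e+00,  1.98401708e-05,
        1.34799188e+00, -2.02848082e-01]), 'qd': array([ 2.76240440e-04, -1.52700868e-03, -2.72080007e-03,  2.91968993e-05,
        1.97999250e-04,  3.50961548e-04]), 'joint_efforts': array([ 1.84887693e-03, -4.46973395e+01, -2.91243625e+01, -3.01888622e-04,
        6.22362248e-03,  3.84452278e-05]), 'tcp_pos': array([ 0.21806039, -0.50452084,  0.30312094]), 'eef_rot': array([ 9.79282332e-01,  2.02497831e-01,  8.75737867e-06, -8.62058452e-04]), 'ft_force': array([ 0.09286133,  0.05210671, -0.72549176]), 'wrist_torque': array([ 0.053408  , -0.03730226,  0.00755834]), 'width': 0.08507849343223342}
```

View pics/scene0.png

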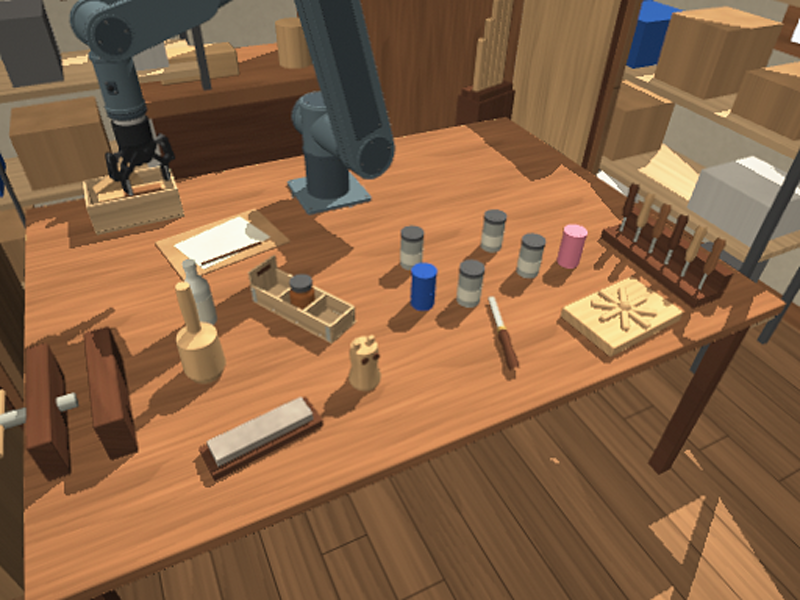

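View pics/top0.png

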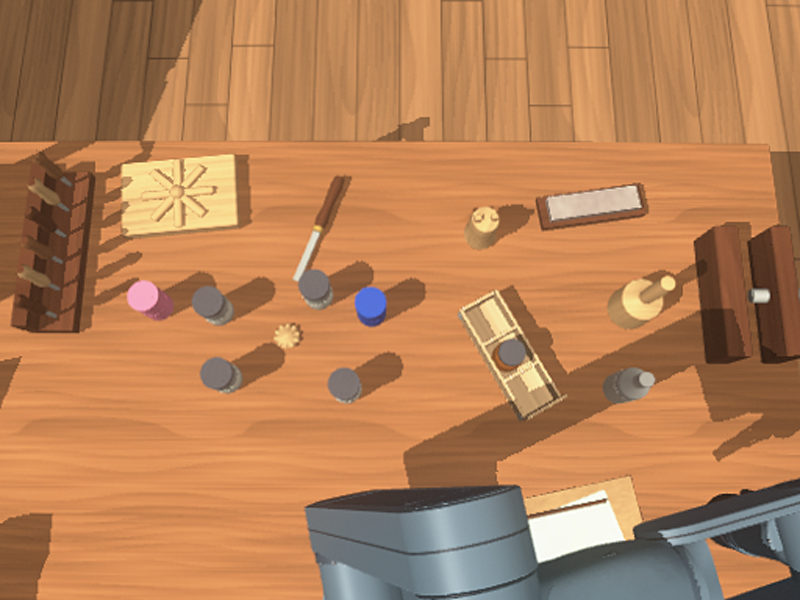

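Candidates in the top picture (800x600 px): grey tins at (211,305), (317,288), (220,374), (345,385). The look-alikes to leave are the pink one at (146,298) and the blue one at (371,306). The dark jar lid in the crate is at (511,352). The tall end board appears to be at the lower right of the crate, nearest the robot. I'll check this in close crops.

```bash
python3 - <<'E'
import cv2
im=cv2.imread("raw_top.png")
a=im[165:265,75:255]; cv2.imwrite("pics/c1.png",cv2.resize(a,None,fx=4.4,fy=4.4,interpolation=cv2.INTER_CUBIC))
b=im[175:275,280:380]; cv2.imwrite("pics/c2.png",cv2.resize(b,None,fx=6,fy=6,interpolation=cv2.INTER_CUBIC))
im=cv2.imread("raw_scene.png")
a=im[130:220,150:390]; cv2.imwrite("pics/c3.png",cv2.resize(a,None,fx=3.3,fy=3.3,interpolation=cv2.INTER_CUBIC))
E
```

```text
(no output)
```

View pics/c1.png

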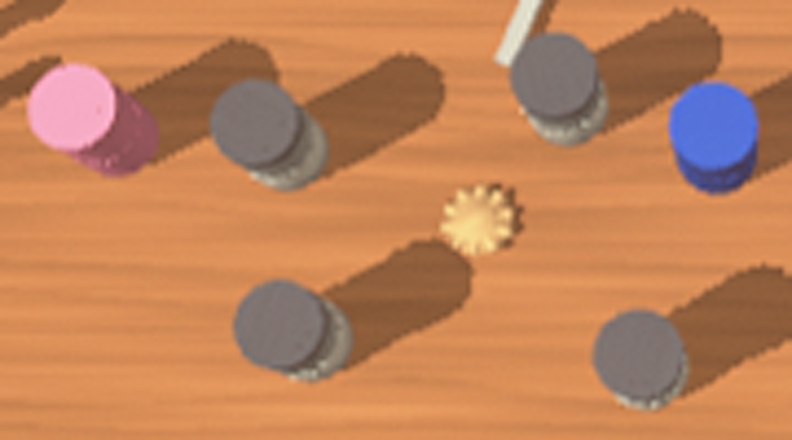

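View pics/c2.png

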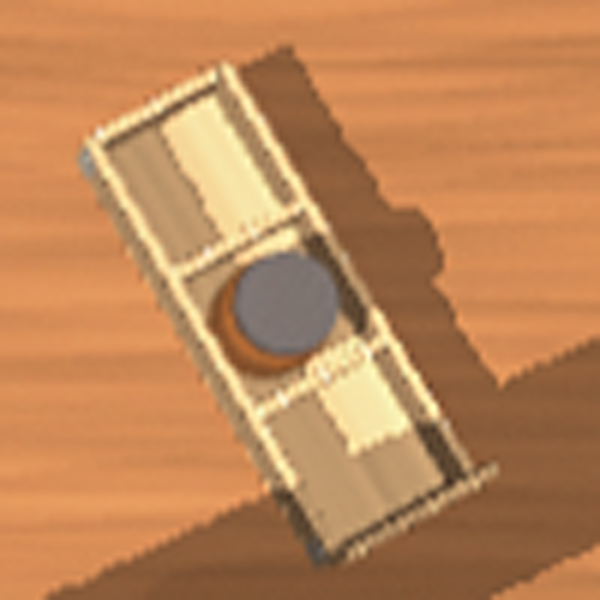

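View pics/c3.png

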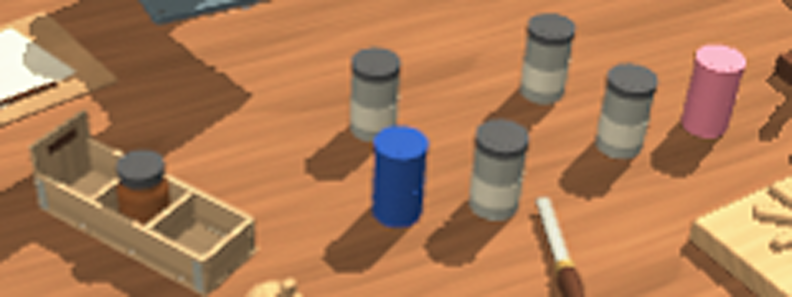

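The crops show four grey lidded tins. Their lid centres in c1 are (255,122), (555,75), (281,324) and (639,353); the rosette is at (481,219), blue at (713,125) and pink at (73,109). In c2 the crate's low end is at the upper left, and the tall board runs from about (335,560) to (495,467).

```bash
cat > h.py <<'E'
import numpy as np, cv2
from scipy.optimize import least_squares
C={"top":dict(K=[[446.25463563138646,0,252.76421423252606],[0,446.25463563138646,188.06444662257184],[0,0,1]],k1=-0.03916441471039789,rvec=[2.10275452,-2.09928665,.24970908],tvec=[-.03265798,.61704963,1.28040462]),
"scene":dict(K=[[369.1930175492964,0,255.92279033293755],[0,369.1930175492964,193.2361344065709],[0,0,1]],k1=-0.026111395570359946,rvec=[1.97949096,1.24816172,-.55080031],tvec=[-.22265406,-.34382247,1.79279123])}
def proj(P,n="top"):
    c=C[n];return cv2.projectPoints(np.asarray(P,float).reshape(-1,1,3),np.array(c["rvec"]),np.array(c["tvec"]),np.array(c["K"]),np.array([c["k1"],0,0,0]))[0][:,0]
def unproj(uv,z,n="top"):
    c=C[n];p=cv2.undistortPoints(np.asarray(uv,float).reshape(-1,1,2),np.array(c["K"]),np.array([c["k1"],0,0,0]))[:,0]
    R=cv2.Rodrigues(np.array(c["rvec"]))[0];o=-R.T@np.array(c["tvec"])
    d=np.c_[p,np.ones(len(p))]@R
    return (o+d*((z-o[2])/d[:,2])[:,None])[:,:2]
def crop2raw(uv,f,x0,y0): return (np.asarray(uv,float)+.5)/f-.5+[x0,y0]
E
python3 - <<'E'
from h import *
np.set_printoptions(precision=4,suppress=True)
t=crop2raw([(255,122),(555,75),(281,324),(639,353),(713,125),(73,109)],4.4,75,165)
T=unproj(t,.1);print("tins",T, "r",np.hypot(*T.T))
# scene check: lid centres in c3
s=crop2raw([(631,80),(502,137),(550,28),(376,63)],3.3,150,130)
print("scene",unproj(s,.1,"scene"))
print("rosette",unproj(crop2raw([(481,219)],4.4,75,165),.015))
m=np.array([(-123,-43,51),(-123,43,51),(-40,-40,51),(-40,40,51),(40,-40,51),(40,40,51)])/1e3
q=crop2raw([(90,142),(228,66),(175,272),(305,210),(255,408),(385,342)],6,280,175)
def w(p,m):
    c,s=np.cos(p[2]),np.sin(p[2]);return np.c_[m[:,:2]@np.array([[c,s],[-s,c]])+p[:2],m[:,2]]
f=lambda p:(proj(w(p,m))-q).ravel()
r=least_squares(f,[.5,-.1,-2.1]);p=r.x;print("crate",p,f(p).reshape(-1,2))
ends=np.array([(80,0,6),(-80,0,6),(0,0,6)])/1e3;print(w(p,ends))
print("tall board top px in c2",(proj(w(p,np.array([(123,-43,90),(123,43,90)])/1e3))-[280,175]+.5)*6)
print("jar",unproj(crop2raw([(287,305)],6,280,175),.085))
o=unproj(crop2raw([(0,0)],1,485*.64,222*.64),.1);print("owl",o)
E
```

```text
tins [[0.5966 0.3246]
 [0.6297 0.1233]
 [0.4605 0.299 ]
 [0.4422 0.0632]
 [0.5953 0.0161]
 [0.6053 0.4488]] r [0.6792 0.6416 0.5491 0.4467 0.5955 0.7535]
scene [[0.5996 0.3198]
 [0.6319 0.122 ]
 [0.4635 0.2954]
 [0.4442 0.0617]]
rosette [[0.5457 0.1826]]
crate [ 0.5042 -0.2543 -2.6441] [[-0.6971 -0.5067]
 [ 0.4738 -0.7931]
 [-0.4731  0.9382]
 [ 0.5102 -1.0875]
 [-0.4691  1.5018]
 [ 0.6686 -0.163 ]]
[[ 0.4339 -0.2925  0.006 ]
 [ 0.5746 -0.2161  0.006 ]
 [ 0.5042 -0.2543  0.006 ]]
tall board top px in c2 [[347.27   563.9916]
 [499.556  477.772 ]]
jar [[ 0.5014 -0.2518]]
owl [[ 0.7547 -0.2068]]
```

```bash
cat >> h.py <<'E'
TIN={1:(.598,.322),2:(.631,.1227),3:(.462,.297),4:(.443,.0625)}
PSI=.498
def go(x,y,z,psi=PSI):
    from station import readout
    from scipy.spatial.transform import Rotation as Ro
    o=readout.get_obs();R=Ro.from_quat(o["eef_rot"]).as_matrix();p=np.array(o["tcp_pos"])
    d=R.T@(np.array([x,y,z])-p);a=np.arctan2(R[1,0],R[0,0])
    print("t %.2f"%o["time"],"tcp",p.round(4),"psi %.3f"%a,"tilt",R[:,2].round(3),"F",o["ft_force"].round(2),"w %.4f"%o["width"],"q",o["qpos"].round(2))
    print("  shift",d.round(4),"turn %.3f"%(a-psi),"dist %.3f rows %.1f"%(np.linalg.norm(d),np.linalg.norm(d)/.0417))
E
python3 -c "
from h import *
go(*TIN[4],.21)"
```

```text
t 0.10 tcp [ 0.2181 -0.5045  0.3031] psi 0.408 tilt [-0.     0.002 -1.   ] F [ 0.09  0.05 -0.73] w 0.0851 q [-1.37  0.26  1.54  0.    1.35 -0.2 ]
  shift [ 0.4313 -0.4311  0.094 ] turn -0.090 dist 0.617 rows 14.8
```

Request:
step_arm:
  moves:
    - [0.02,-0.02,0,-0.02]
    - [0.045,-0.045,0,-0.04]
    - [0.073,-0.073,0,-0.09]
    - [0.1,-0.1,0,-0.09]
    - [0.128,-0.128,0.01,-0.09]
    - [0.156,-0.156,0.02,-0.09]
    - [0.184,-0.184,0.03,-0.09]
    - [0.212,-0.212,0.03,-0.09]
    - [0.24,-0.24,0.04,-0.09]
    - [0.268,-0.268,0.05,-0.09]
    - [0.296,-0.296,0.06,-0.09]
    - [0.324,-0.324,0.07,-0.09]
  fingers: 100

```text
time: 1.1
tcp_pos: [0.387, -0.0765, 0.2334]
eef_rot: [0.969, 0.246, 0.0, -0.001]
ft_force: [1.5, -1.1, -0.2]
width: 0.0855
```

```bash
python3 -c "
from h import *
go(*TIN[4],.21)"
```

```text
t 1.10 tcp [ 0.387  -0.0765  0.2334] psi 0.497 tilt [-0.     0.001 -1.   ] F [ 1.46 -1.12 -0.25] w 0.0855 q [-0.48  0.04  1.98  0.    1.12  0.59]
  shift [ 0.1155 -0.0954  0.0236] turn -0.001 dist 0.152 rows 3.6
```

Request:
step_arm:
  moves:
    - [0.028,-0.023,0.006,0]
    - [0.056,-0.046,0.012,0]
    - [0.085,-0.07,0.018,0]
    - [0.105,-0.087,0.022,0]
    - [0.1155,-0.0954,0.024,0]
    - [0.1155,-0.0954,0.024,0]
    - [0.1155,-0.0954,0.024,0]

```text
time: 1.68
tcp_pos: [0.4427, 0.063, 0.2091]
eef_rot: [0.969, 0.247, -0.001, -0.001]
ft_force: [-0.2, -0.5, -0.4]
width: 0.0858
```

```bash
python3 -c "
from h import *
go(*TIN[4],.124)
from station import imaging
im=cv2.cvtColor(imaging.get_image('scene')['color'],cv2.COLOR_RGB2BGR)
cv2.imwrite('pics/s1.png',cv2.resize(im[80:240,180:392],None,fx=3.6,fy=3.6,interpolation=cv2.INTER_CUBIC))"
```

```text
t 1.68 tcp [0.4427 0.063  0.2091] psi 0.500 tilt [-0.001  0.001 -1.   ] F [-0.15 -0.5  -0.38] w 0.0858 q [-0.11  0.17  1.91  0.    1.07  0.96]
  shift [0.0001 0.0008 0.0851] turn 0.002 dist 0.085 rows 2.0
```

View pics/s1.png

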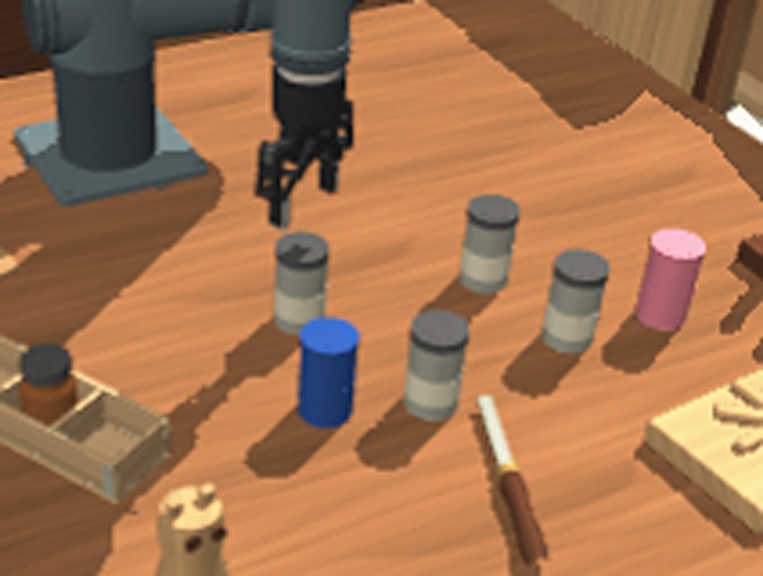

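The gripper is over tin 4, centred above the lid at about (300,245). I'll go down, close the fingers, and weigh it with a small lift.

Request:
step_arm:
  moves:
    - [0,0,0.025,0]
    - [0,0,0.05,0]
    - [0,0,0.07,0]
    - [0,0.001,0.082,0]
    - [0,0.001,0.085,0]
    - [0,0.001,0.085,0]

```text
time: 2.23
tcp_pos: [0.4424, 0.0605, 0.1238]
eef_rot: [0.969, 0.246, -0.001, -0.001]
ft_force: [-0.2, 0.2, 0.9]
width: 0.0852
```

Request:
step_arm:
  moves:
    - [0,0,0,0]
    - [0,0,0,0]
    - [0,0,0,0]
    - [0,0,0,0]
    - [0,0,0,0]
    - [0,0,0,0]
    - [0,0,0,0]
    - [0,0,0,0]
  fingers: 0

```text
time: 2.9
tcp_pos: [0.4426, 0.0606, 0.1252]
eef_rot: [0.969, 0.246, -0.001, -0.001]
ft_force: [-2.3, 1.5, 6.8]
width: 0.0579
```

Request:
step_arm:
  moves:
    - [0,0,-0.01,0]
    - [0,0,-0.02,0]
    - [0,0,-0.03,0]
    - [0,0,-0.03,0]
    - [0,0,-0.03,0]
    - [0,0,-0.03,0]
    - [0,0,-0.03,0]

```text
time: 3.48
tcp_pos: [0.4421, 0.0606, 0.1546]
eef_rot: [0.969, 0.246, -0.001, -0.001]
ft_force: [0.5, -0.1, -5.3]
width: 0.0577
```

```bash
python3 -c "
from h import *
go(*TIN[4],.124)
from station import imaging
im=cv2.cvtColor(imaging.get_image('scene')['color'],cv2.COLOR_RGB2BGR)
cv2.imwrite('pics/s2.png',cv2.resize(im[80:240,180:392],None,fx=3.6,fy=3.6,interpolation=cv2.INTER_CUBIC))
go(*TIN[4],.124)"
```

```text
t 3.48 tcp [0.4421 0.0606 0.1546] psi 0.497 tilt [-0.003  0.001 -1.   ] F [ 0.49 -0.08 -5.26] w 0.0577 q [-0.12  0.24  1.97  0.    0.93  0.96]
  shift [ 0.0018 -0.0012  0.0306] turn -0.001 dist 0.031 rows 0.7
t 3.53 tcp [0.4421 0.0606 0.1546] psi 0.497 tilt [-0.003  0.001 -1.   ] F [ 0.45  0.1  -5.91] w 0.0571 q [-0.12  0.24  1.97  0.    0.93  0.96]
  shift [ 0.0017 -0.0012  0.0306] turn -0.001 dist 0.031 rows 0.7
```

View pics/s2.png

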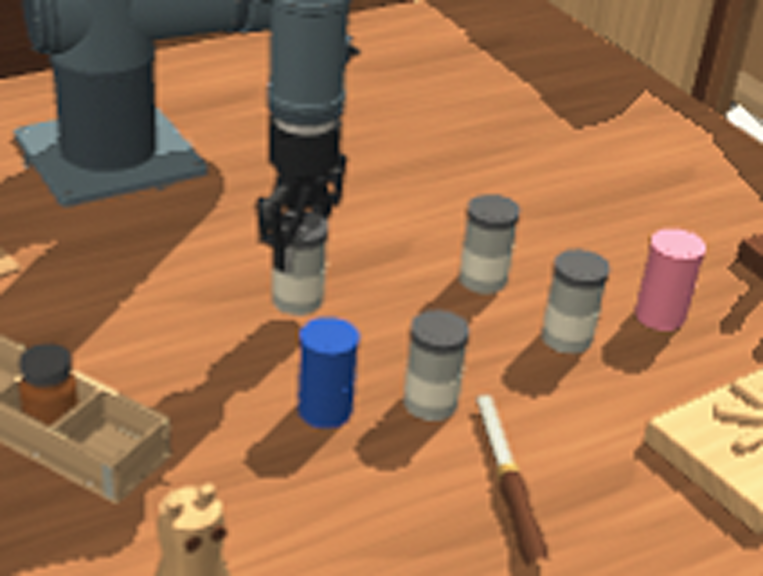

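Tin 4 is off the bench and upright at about (298,265). Fz is about −5.5 N against about −0.4 N unloaded, so it weighs roughly 0.5 kg and is the full one. Before carrying it, I'll check the crate fit by overlaying it on both views.

```bash
cat >> h.py <<'E'
def w(p,m):
    c,s=np.cos(p[2]),np.sin(p[2]);m=np.asarray(m,float);return np.c_[m[:,:2]@np.array([[c,s],[-s,c]])+p[:2],m[:,2]]
CR=[.5042,-.2543,-2.6441]
E
python3 - <<'E'
from h import *
print("glue",unproj([(625*.64,393*.64)],0),"mallet",unproj([(633*.64,312*.64)],0))
L=[[(-.123,-.043,.051),(-.123,.043,.051),(.123,.043,.051),(.123,-.043,.051),(-.123,-.043,.051)],[(-.04,-.043,.051),(-.04,.043,.051)],[(.04,-.043,.051),(.04,.043,.051)],[(.123,-.043,.09),(.123,.043,.09)],[(-.123,-.043,0),(-.123,.043,0)],[(-.123,.043,0),(.123,.043,0)]]
out=[]
for n,(x0,y0) in (("top",(285,175)),("scene",(150,160))):
    im=cv2.imread(f"raw_{n}.png")[y0:y0+100,x0:x0+ 90]
    f=4.4;im=cv2.resize(im,None,fx=f,fy=f,interpolation=cv2.INTER_CUBIC)
    for l in L:
        q=(proj(w(CR,l),n)-[x0,y0]+.5)*f
        cv2.polylines(im,[q.astype(int)],False,(0,0,255),1)
    out.append(im)
cv2.imwrite("pics/ov.png",np.hstack(out))
E
```

```text
glue [[ 0.43214784 -0.49052072]] mallet [[ 0.59699511 -0.51908238]]
```

View pics/ov.png

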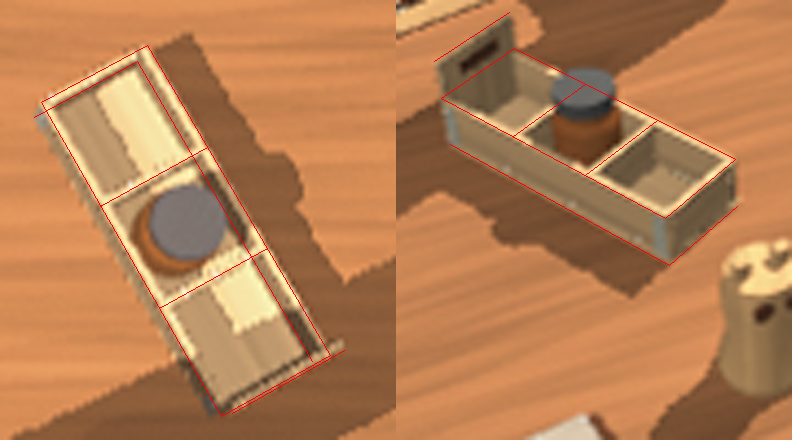

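The overlay fits both views to within 1–2 px. Now I'll carry the full tin to the tall-end cell.

```bash
python3 -c "
from h import *
go(.435,-.292,.255)"
```

```text
t 3.53 tcp [0.4421 0.0606 0.1546] psi 0.497 tilt [-0.003  0.001 -1.   ] F [ 0.45  0.1  -5.91] w 0.0571 q [-0.12  0.24  1.97  0.    0.93  0.96]
  shift [-0.1745  0.3063 -0.1008] turn -0.001 dist 0.367 rows 8.8
```

Request:
step_arm:
  moves:
    - [0,0,-0.02,0]
    - [0,0,-0.05,0]
    - [-0.005,0.009,-0.08,0]
    - [-0.018,0.03,-0.1,0]
    - [-0.034,0.06,-0.1,0]
    - [-0.05,0.09,-0.1,0]
    - [-0.068,0.12,-0.1,0]
    - [-0.085,0.15,-0.1,0]
    - [-0.102,0.18,-0.1,0]
    - [-0.12,0.21,-0.1,0]
    - [-0.137,0.24,-0.1,0]
    - [-0.154,0.27,-0.1,0]

```text
time: 4.53
tcp_pos: [0.435, -0.2518, 0.2534]
eef_rot: [0.969, 0.246, -0.002, -0.002]
ft_force: [0.4, 0.0, -5.7]
width: 0.0574
```

```bash
python3 -c "
from h import *
go(.435,-.292,.255)"
```

```text
t 4.53 tcp [ 0.435  -0.2518  0.2534] psi 0.496 tilt [-0.004  0.002 -1.   ] F [ 0.38  0.04 -5.67] w 0.0574 q [-0.75  0.22  1.72 -0.    1.21  0.33]
  shift [-0.0192  0.0353 -0.0017] turn -0.002 dist 0.040 rows 1.0
```

Request:
step_arm:
  moves:
    - [-0.012,0.022,0,0]
    - [-0.019,0.035,0,0]
    - [-0.019,0.035,0,0]
    - [-0.019,0.035,0,0]
    - [-0.019,0.035,0,0]
    - [-0.019,0.035,0,0]

```text
time: 5.03
tcp_pos: [0.4349, -0.2902, 0.2529]
eef_rot: [0.969, 0.246, -0.002, -0.002]
ft_force: [-0.2, 0.5, -5.8]
width: 0.0571
```

```bash
python3 -c "
from h import *
go(.435,-.292,.132)
from station import imaging
for n,x0,y0 in (('top',270,160),('scene',110,120)):
    im=cv2.cvtColor(imaging.get_image(n)['color'],cv2.COLOR_RGB2BGR)[y0:y0+130,x0:x0+130]
    im=cv2.resize(im,None,fx=3,fy=3,interpolation=cv2.INTER_CUBIC)
    cv2.imwrite(f'pics/p_{n}.png',im)
cv2.imwrite('pics/p1.png',np.hstack([cv2.imread('pics/p_top.png'),cv2.imread('pics/p_scene.png')]))"
```

```text
t 5.03 tcp [ 0.4349 -0.2902  0.2529] psi 0.498 tilt [-0.005  0.004 -1.   ] F [-0.2   0.49 -5.81] w 0.0571 q [-0.8   0.25  1.67 -0.    1.22  0.27]
  shift [-0.0005  0.0023  0.1209] turn -0.000 dist 0.121 rows 2.9
```

View pics/p1.png

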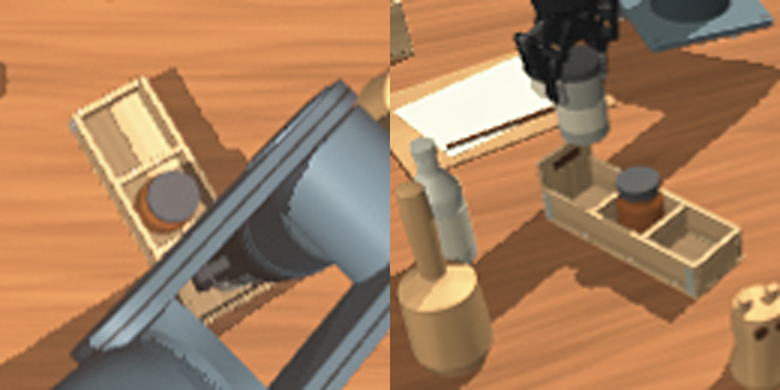

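Tin 4 hangs over the tall-end cell at about (582,115). I'll lower it until it is just above the rim and check there.

Request:
step_arm:
  moves:
    - [0,0.002,0.015,0]
    - [0,0.002,0.035,0]
    - [0,0.002,0.052,0]
    - [0,0.002,0.06,0]
    - [0,0.002,0.062,0]
    - [0,0.002,0.062,0]

```text
time: 5.63
tcp_pos: [0.4359, -0.2915, 0.1912]
eef_rot: [0.969, 0.247, -0.002, -0.002]
ft_force: [-0.2, -0.2, -5.1]
width: 0.058
```

```bash
python3 -c "
from h import *
go(.435,-.292,.132)
from station import imaging,readout
im=cv2.cvtColor(imaging.get_image('scene')['color'],cv2.COLOR_RGB2BGR)
x0,y0,f=130,130,6
im=cv2.resize(im[y0:y0+90,x0:x0+110],None,fx=f,fy=f,interpolation=cv2.INTER_CUBIC)
p=readout.get_obs()['tcp_pos'];a=np.linspace(0,6.29,40)
for z,r in ((p[2]-.125,.029),(p[2]-.025,.03)):
    q=(proj(np.c_[p[0]+r*np.cos(a),p[1]+r*np.sin(a),0*a+z],'scene')-[x0,y0]+.5)*f
    cv2.polylines(im,[q.astype(int)],True,(0,0,255),1)
m=np.array([(.043,-.037,.051),(.043,.037,.051),(.117,.037,.051),(.117,-.037,.051)])
q=(proj(w(CR,m),'scene')-[x0,y0]+.5)*f
cv2.polylines(im,[q.astype(int)],True,(0,255,0),1)
cv2.imwrite('pics/p2.png',im)"
```

```text
t 5.63 tcp [ 0.4359 -0.2915  0.1912] psi 0.499 tilt [-0.005  0.003 -1.   ] F [-0.19 -0.2  -5.09] w 0.0580 q [-0.8   0.32  1.75 -0.    1.08  0.27]
  shift [-0.0009  0.0003  0.0592] turn 0.001 dist 0.059 rows 1.4
```

View pics/p2.png

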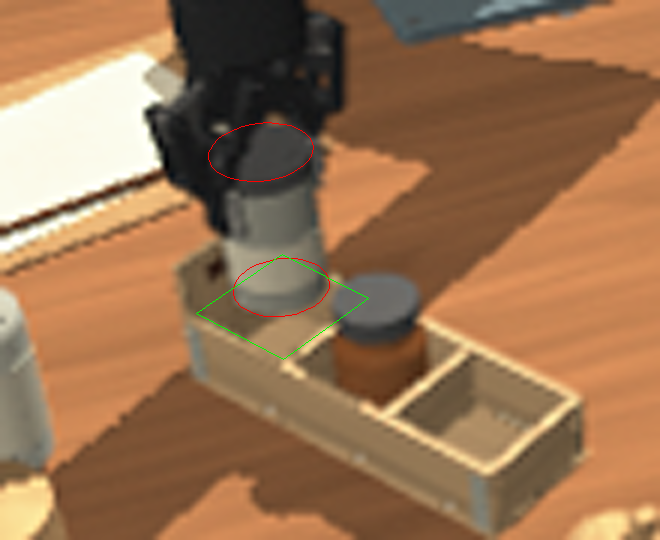

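The tin's base is inside the cell outline, sitting about 3 mm towards the tall board. I'll correct by 2 mm and set it down.

Request:
step_arm:
  moves:
    - [0.002,0,0.015,0]
    - [0.002,0,0.03,0]
    - [0.002,0,0.042,0]
    - [0.002,0,0.05,0]
    - [0.002,0,0.055,0]
    - [0.002,0,0.057,0]

```text
time: 6.18
tcp_pos: [0.438, -0.2911, 0.135]
eef_rot: [0.969, 0.247, -0.001, -0.001]
ft_force: [-0.8, -0.3, -6.0]
width: 0.0578
```

Request:
step_arm:
  moves:
    - [0,0,0.002,0]
    - [0,0,0.003,0]
    - [0,0,0.003,0]

```text
time: 6.43
tcp_pos: [0.4382, -0.2913, 0.1324]
eef_rot: [0.969, 0.247, -0.001, -0.001]
ft_force: [-1.5, 1.4, -4.1]
width: 0.0576
```

Request:
step_arm:
  moves:
    - [0,0,0.001,0]
    - [0,0,0.002,0]
    - [0,0,0.002,0]

```text
time: 6.68
tcp_pos: [0.4385, -0.2916, 0.1313]
eef_rot: [0.969, 0.247, -0.001, -0.0]
ft_force: [-1.5, 1.5, 1.3]
width: 0.0575
```

Request:
step_arm:
  moves:
    - [0,0,0,0]
    - [0,0,0,0]
    - [0,0,0,0]
    - [0,0,0,0]
    - [0,0,0,0]
    - [0,0,0,0]
  fingers: 100

```text
time: 7.18
tcp_pos: [0.4386, -0.2917, 0.1313]
eef_rot: [0.969, 0.247, -0.001, -0.0]
ft_force: [0.2, -0.4, 0.1]
width: 0.0852
```

Request:
step_arm:
  moves:
    - [0,0,-0.02,0]
    - [0,0,-0.045,0]
    - [0,0,-0.07,0]
    - [0,0,-0.09,0]
    - [0,0,-0.1,0]
    - [0,0,-0.1,0]

```text
time: 7.68
tcp_pos: [0.4396, -0.2925, 0.2337]
eef_rot: [0.969, 0.247, 0.001, 0.002]
ft_force: [0.5, 0.0, -0.7]
width: 0.0856
```

```bash
cat > look.py <<'E'
import sys
from h import *
from station import imaging
name,x0,y0,ww,hh,f,out=sys.argv[1],*map(int,sys.argv[2:6]),float(sys.argv[6]),sys.argv[7]
im=cv2.cvtColor(imaging.get_image(name)['color'],cv2.COLOR_RGB2BGR)
cv2.imwrite(out,cv2.resize(im[y0:y0+hh,x0:x0+ww],None,fx=f,fy=f,interpolation=cv2.INTER_CUBIC))
E
python3 look.py scene 130 130 110 90 6 pics/p3.png; python3 -c "
from h import *
go(*TIN[2],.23)"
```

```text
t 7.73 tcp [ 0.439  -0.2919  0.2319] psi 0.498 tilt [-0.    -0.001 -1.   ] F [-0.47  0.12 -0.9 ] w 0.0850 q [-0.8   0.28  1.69 -0.    1.17  0.27]
  shift [ 0.3669 -0.2724  0.0013] turn 0.000 dist 0.457 rows 11.0
```

View pics/p3.png

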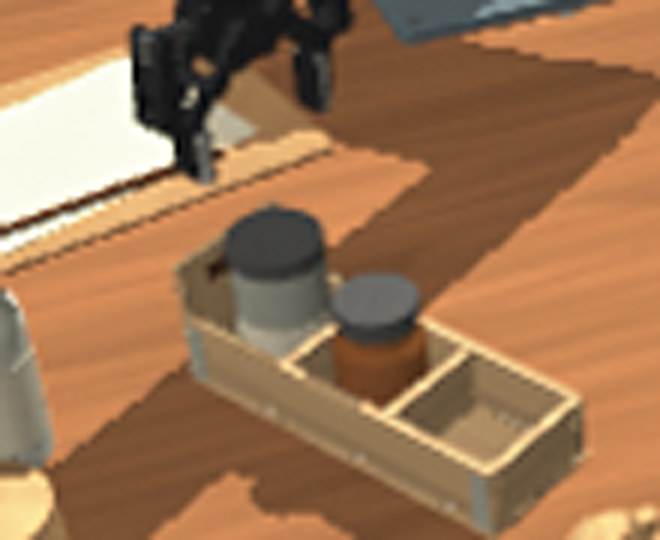

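The full tin stands upright in the tall-end cell, lid at (275,240), and the jar is undisturbed. Next is tin 2.

Request:
step_arm:
  moves:
    - [0.02,-0.015,0,0]
    - [0.05,-0.037,0,0]
    - [0.083,-0.062,0,0]
    - [0.116,-0.086,0,0]
    - [0.149,-0.111,0,0]
    - [0.182,-0.135,0,0]
    - [0.215,-0.16,0,0]
    - [0.248,-0.184,0,0]
    - [0.281,-0.209,0,0]
    - [0.314,-0.233,0,0]
    - [0.34,-0.253,0,0]
    - [0.36,-0.267,0,0]

```text
time: 8.73
tcp_pos: [0.6273, 0.1179, 0.2286]
eef_rot: [0.969, 0.248, -0.002, -0.0]
ft_force: [0.2, -0.6, -0.8]
width: 0.0854
```

```bash
python3 -c "
from h import *
go(*TIN[2],.21)"
```

```text
t 8.73 tcp [0.6273 0.1179 0.2286] psi 0.501 tilt [-0.004 -0.001 -1.   ] F [ 0.23 -0.64 -0.8 ] w 0.0854 q [ 0.01  0.47  1.41 -0.    1.26  1.08]
  shift [ 0.0056 -0.0024  0.0186] turn 0.003 dist 0.020 rows 0.5
```

Request:
step_arm:
  moves:
    - [0.0055,-0.0025,0.015,0]
    - [0.0055,-0.0025,0.02,0]
    - [0.0055,-0.0025,0.02,0]
    - [0.0055,-0.0025,0.02,0]

```text
time: 9.07
tcp_pos: [0.6298, 0.1219, 0.2068]
eef_rot: [0.969, 0.247, -0.004, -0.0]
ft_force: [0.5, -0.0, 0.0]
width: 0.0852
```

```bash
python3 -c "
from h import *
go(*TIN[2],.124)"
```

```text
t 9.07 tcp [0.6298 0.1219 0.2068] psi 0.500 tilt [-0.007 -0.001 -1.   ] F [ 0.47 -0.01  0.04] w 0.0852 q [ 0.02  0.5   1.43 -0.    1.23  1.09]
  shift [0.002  0.0001 0.0828] turn 0.002 dist 0.083 rows 2.0
```

Request:
step_arm:
  moves:
    - [0.002,0,0.025,0]
    - [0.002,0,0.05,0]
    - [0.002,0,0.07,0]
    - [0.002,0,0.08,0]
    - [0.002,0,0.082,0]
    - [0.002,0,0.082,0]

```text
time: 9.57
tcp_pos: [0.6309, 0.1219, 0.1249]
eef_rot: [0.969, 0.247, -0.004, -0.0]
ft_force: [-0.3, -0.1, 0.6]
width: 0.0856
```

Request:
step_arm:
  moves:
    - [0,0,0,0]
    - [0,0,0,0]
    - [0,0,0,0]
    - [0,0,0,0]
    - [0,0,0,0]
    - [0,0,0,0]
    - [0,0,0,0]
    - [0,0,0,0]
  fingers: 0

```text
time: 10.23
tcp_pos: [0.6319, 0.1221, 0.1271]
eef_rot: [0.969, 0.247, -0.002, 0.0]
ft_force: [-0.7, 1.2, 6.2]
width: 0.0565
```

Request:
step_arm:
  moves:
    - [0,0,-0.008,0]
    - [0,0,-0.016,0]
    - [0,0,-0.022,0]
    - [0,0,-0.022,0]
    - [0,0,-0.022,0]
    - [0,0,-0.022,0]
    - [0,0,-0.022,0]

```text
time: 10.82
tcp_pos: [0.6316, 0.1221, 0.1485]
eef_rot: [0.969, 0.247, -0.003, -0.0]
ft_force: [0.0, 0.2, -3.4]
width: 0.0565
```

Request:
step_arm:
  moves:
    - [0,0,0,0]

```text
time: 10.9
tcp_pos: [0.6314, 0.1221, 0.148]
eef_rot: [0.969, 0.247, -0.003, -0.0]
ft_force: [0.2, 0.3, -2.7]
width: 0.0562
```

Request:
step_arm:
  moves:
    - [0,0,0,0]

```text
time: 10.98
tcp_pos: [0.6311, 0.1221, 0.1474]
eef_rot: [0.969, 0.247, -0.004, -0.0]
ft_force: [-0.9, 1.1, -2.2]
width: 0.0563
```

```bash
python3 -c "
from station import readout,imaging
import numpy as np
v=[]
for i in range(10):
    v.append(readout.get_obs()['ft_force'][2]); imaging.get_image('top')
print(np.round(v,2),np.mean(v),np.std(v)); print(readout.get_obs()['tcp_pos'])"; python3 look.py scene 180 80 212 160 3.6 pics/p4.png
```

```text
[-2.25 -2.46 -3.44 -2.77 -1.06 -3.24 -3.54 -3.01 -3.19 -2.63] -2.7592132922245645 0.6946773931299125
[0.63145003 0.12210906 0.14800542]
```

View pics/p4.png

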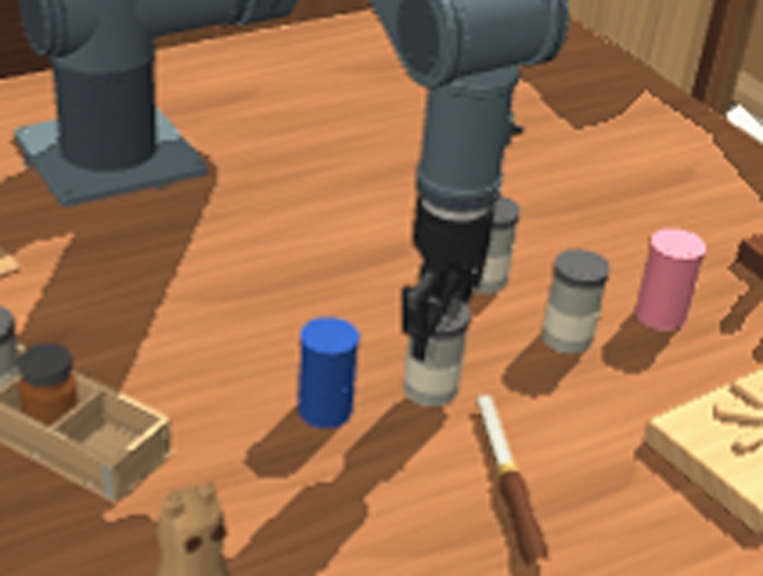

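The mean Fz is about −2.75 N over 12 readings, giving a load of about 2.4 N or 0.25 kg. Tin 2 is the half-full one, hanging upright at (435,365). I'll carry it to the low-end cell.

```bash
python3 -c "
from h import *
go(.5746,-.2161,.25)"
```

```text
t 11.53 tcp [0.6314 0.1221 0.148 ] psi 0.499 tilt [-0.006 -0.001 -1.   ] F [ 0.13  0.25 -3.21] w 0.0565 q [ 0.02  0.56  1.48 -0.    1.11  1.09]
  shift [-0.2124  0.2696 -0.1012] turn 0.001 dist 0.358 rows 8.6
```

Request:
step_arm:
  moves:
    - [0,0,-0.02,0]
    - [0,0,-0.05,0]
    - [-0.007,0.009,-0.08,0]
    - [-0.024,0.03,-0.1,0]
    - [-0.047,0.06,-0.1,0]
    - [-0.07,0.089,-0.1,0]
    - [-0.093,0.118,-0.1,0]
    - [-0.116,0.147,-0.1,0]
    - [-0.139,0.176,-0.1,0]
    - [-0.162,0.206,-0.1,0]
    - [-0.185,0.235,-0.1,0]
    - [-0.202,0.256,-0.1,0]

```text
time: 12.53
tcp_pos: [0.5764, -0.2024, 0.249]
eef_rot: [0.969, 0.246, -0.003, 0.001]
ft_force: [0.2, 0.9, -2.5]
width: 0.0566
```

```bash
python3 -c "
from h import *
go(.5746,-.2161,.195)"
```

```text
t 12.53 tcp [ 0.5764 -0.2024  0.249 ] psi 0.498 tilt [-0.006 -0.003 -1.   ] F [ 0.2   0.95 -2.52] w 0.0566 q [-0.52  0.41  1.46 -0.01  1.28  0.56]
  shift [-0.0078  0.0112  0.054 ] turn -0.000 dist 0.056 rows 1.3
```

Request:
step_arm:
  moves:
    - [-0.006,0.008,0,0]
    - [-0.008,0.011,0.01,0]
    - [-0.008,0.011,0.025,0]
    - [-0.008,0.011,0.04,0]
    - [-0.008,0.011,0.05,0]
    - [-0.008,0.011,0.054,0]
    - [-0.008,0.011,0.054,0]

```text
time: 13.12
tcp_pos: [0.574, -0.2145, 0.1935]
eef_rot: [0.969, 0.247, -0.004, -0.001]
ft_force: [0.1, 0.3, -2.5]
width: 0.0565
```

```bash
python3 -c "
from h import *
go(.5746,-.2161,.132)
from station import imaging,readout
ims=[]
p=readout.get_obs()['tcp_pos'];a=np.linspace(0,6.29,40)
for n,x0,y0 in (('scene',160,125),('top',270,165)):
    f=4
    im=cv2.cvtColor(imaging.get_image(n)['color'],cv2.COLOR_RGB2BGR)
    im=cv2.resize(im[y0:y0+100,x0:x0+100],None,fx=f,fy=f,interpolation=cv2.INTER_CUBIC)
    for z,r in ((p[2]-.127,.029),(p[2]-.027,.03)):
        q=(proj(np.c_[p[0]+r*np.cos(a),p[1]+r*np.sin(a),0*a+z],n)-[x0,y0]+.5)*f
        cv2.polylines(im,[q.astype(int)],True,(0,0,255),1)
    m=np.array([(-.043,-.037,.051),(-.043,.037,.051),(-.117,.037,.051),(-.117,-.037,.051)])
    q=(proj(w(CR,m),n)-[x0,y0]+.5)*f
    cv2.polylines(im,[q.astype(int)],True,(0,255,0),1)
    ims.append(im)
cv2.imwrite('pics/p5.png',np.hstack(ims))"
```

```text
t 13.12 tcp [ 0.574  -0.2145  0.1935] psi 0.499 tilt [-0.008 -0.001 -1.   ] F [ 0.08  0.31 -2.47] w 0.0565 q [-0.54  0.46  1.52 -0.01  1.17  0.54]
  shift [0.0003 0.0019 0.0614] turn 0.001 dist 0.061 rows 1.5
```

View pics/p5.png

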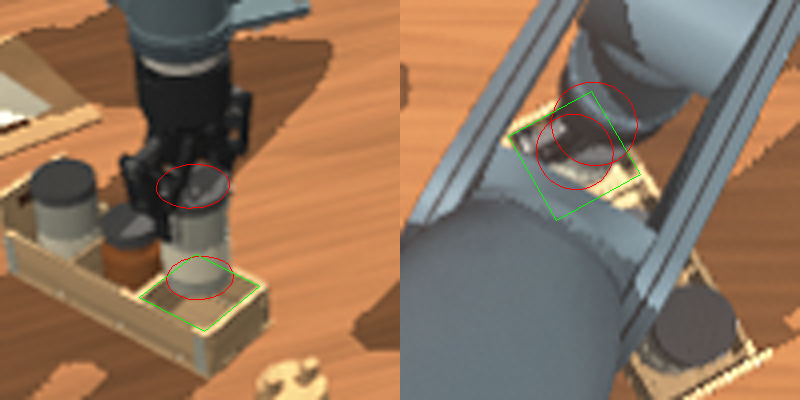

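The base is within the low cell at (198,275). I'll lower it.

Request:
step_arm:
  moves:
    - [0.001,0.002,0.015,0]
    - [0.001,0.002,0.03,0]
    - [0.001,0.002,0.043,0]
    - [0.001,0.002,0.052,0]
    - [0.001,0.002,0.057,0]
    - [0.001,0.002,0.058,0]

```text
time: 13.72
tcp_pos: [0.5763, -0.2166, 0.137]
eef_rot: [0.969, 0.247, -0.003, 0.0]
ft_force: [0.8, -0.7, -2.6]
width: 0.0564
```

Request:
step_arm:
  moves:
    - [0,0,0.001,0]
    - [0,0,0.002,0]
    - [0,0,0.002,0]

```text
time: 13.97
tcp_pos: [0.5766, -0.2168, 0.1356]
eef_rot: [0.969, 0.247, -0.003, 0.001]
ft_force: [-0.4, 0.1, -3.2]
width: 0.0565
```

Request:
step_arm:
  moves:
    - [0,0,0.002,0]
    - [0,0,0.003,0]
    - [0,0,0.003,0]

```text
time: 14.22
tcp_pos: [0.5769, -0.217, 0.133]
eef_rot: [0.969, 0.247, -0.002, 0.001]
ft_force: [-0.6, -0.3, -1.2]
width: 0.0564
```

Request:
step_arm:
  moves:
    - [0,0,0.001,0]
    - [0,0,0.0015,0]
    - [0,0,0.0015,0]

```text
time: 14.47
tcp_pos: [0.5769, -0.2169, 0.133]
eef_rot: [0.969, 0.247, -0.002, 0.002]
ft_force: [-3.2, 2.2, 8.2]
width: 0.0561
```

Request:
step_arm:
  moves:
    - [0,0,0,0]
    - [0,0,0,0]
    - [0,0,0,0]
    - [0,0,0,0]
    - [0,0,0,0]
    - [0,0,0,0]
  fingers: 100

```text
time: 14.97
tcp_pos: [0.5769, -0.2169, 0.1329]
eef_rot: [0.969, 0.247, -0.002, 0.001]
ft_force: [-0.1, -0.0, -0.1]
width: 0.0855
```

Request:
step_arm:
  moves:
    - [0,0,-0.02,0]
    - [0,0,-0.045,0]
    - [0,0,-0.07,0]
    - [0,0,-0.09,0]
    - [0,0,-0.1,0]
    - [0,0,-0.1,0]

```text
time: 15.47
tcp_pos: [0.5784, -0.2171, 0.2356]
eef_rot: [0.969, 0.247, -0.0, 0.003]
ft_force: [-0.0, -0.7, -1.3]
width: 0.0853
```

```bash
python3 look.py scene 130 130 110 90 6 pics/p6.png;python3 -c "
from h import *
go(*TIN[3],.23)"
```

```text
t 15.52 tcp [ 0.5777 -0.2168  0.2336] psi 0.499 tilt [-0.002 -0.005 -1.   ] F [ 0.55 -0.04 -1.17] w 0.0852 q [-0.54  0.43  1.47 -0.01  1.25  0.54]
  shift [ 0.1443 -0.5065  0.0012] turn 0.001 dist 0.527 rows 12.6
```

View pics/p6.png

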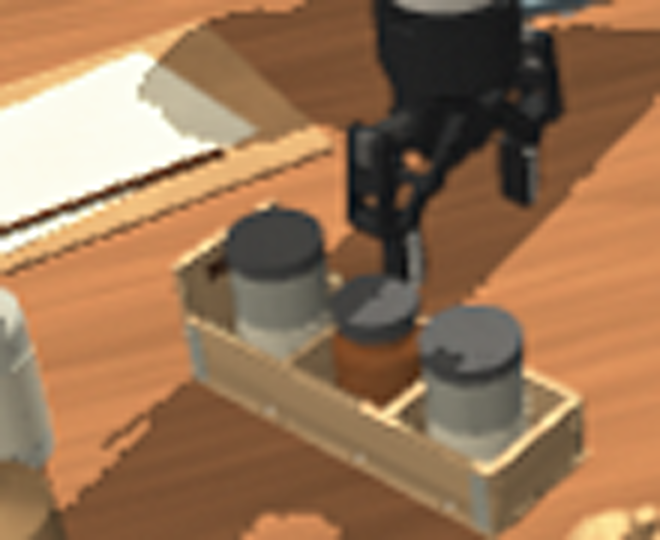

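Both tins stand upright in their cells. I'll take a proper unloaded baseline to firm up the weight of tin 2, since an empty reads at most 1.1 N.

```bash
python3 -c "
from station import readout,imaging
import numpy as np
v=[]
for i in range(24):
    imaging.get_image('top');v.append(readout.get_obs()['ft_force'][2])
print(np.mean(v),np.std(v)/24**.5)"
```

```text
-0.049693193790379404 0.08487194311817399
```

Unloaded the reading is −0.05 ± 0.08 N, so tin 2 weighs about 0.276 kg and is clearly half full. Tin 4 at about 0.53–0.57 kg is full. I'll move the arm aside for a last check.

Request:
step_arm:
  moves:
    - [0,0,-0.03,0]
    - [-0.005,-0.02,-0.06,0]
    - [-0.01,-0.05,-0.07,0]
    - [-0.016,-0.085,-0.07,0]
    - [-0.022,-0.12,-0.07,0]
    - [-0.028,-0.155,-0.07,0]
    - [-0.034,-0.19,-0.07,0]
    - [-0.04,-0.225,-0.07,0]
    - [-0.046,-0.25,-0.07,0]
    - [-0.052,-0.27,-0.07,0]
    - [-0.052,-0.275,-0.07,0]
    - [-0.052,-0.275,-0.07,0]

```text
time: 17.72
tcp_pos: [0.3997, 0.0012, 0.3031]
eef_rot: [0.969, 0.248, -0.002, 0.002]
ft_force: [0.4, -0.9, 0.4]
width: 0.0853
```

```bash
python3 look.py top 0 0 512 384 1.56 pics/p7.png;python3 look.py top 280 175 100 100 6 pics/p8.png; python3 look.py scene 0 0 512 384 1.56 pics/p9.png
```

```text
(no output)
```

View pics/p7.png

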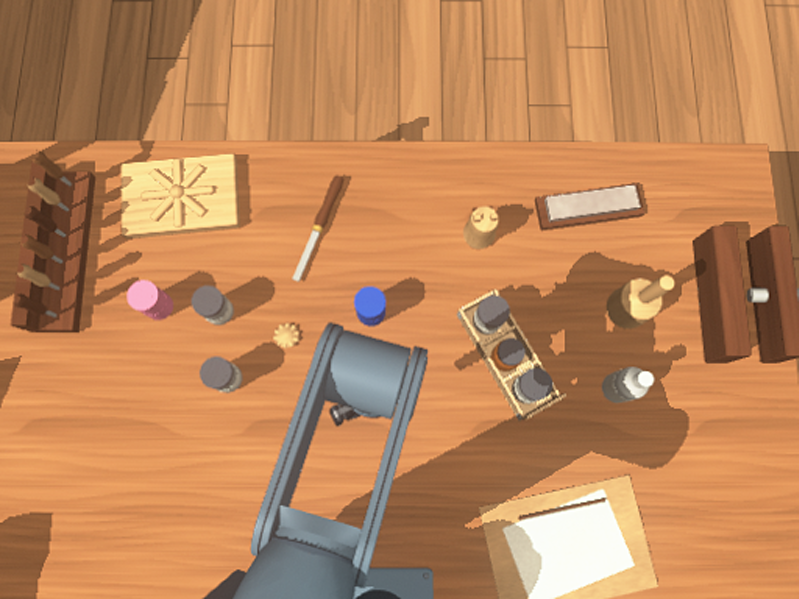

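View pics/p8.png

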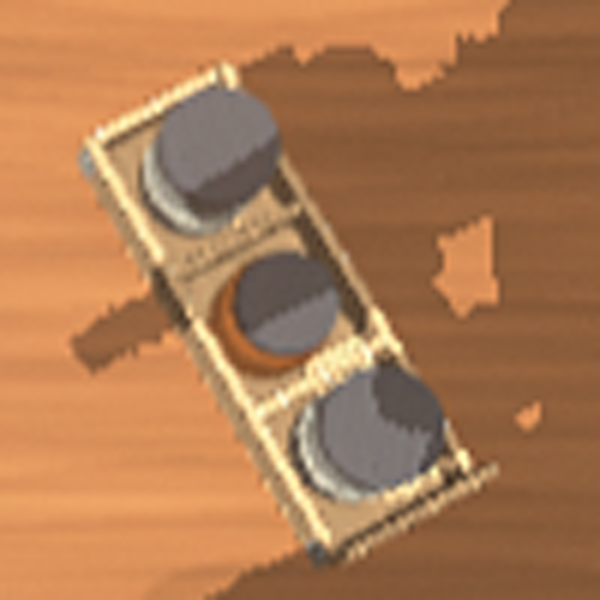

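View pics/p9.png

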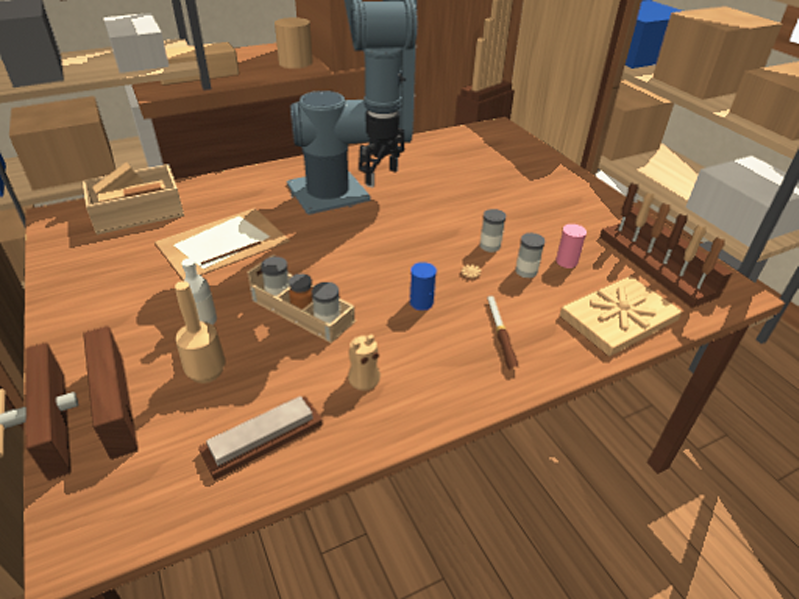

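All three images agree: two tins upright in the end cells, the jar in the middle, and the bystanders where they were. The two empties are still at (211,305) and (220,374). Handing in.

```bash
python3 -c "
from h import *
print(unproj(crop2raw([(370,430),(218,147)],6,280,175),.106), w(CR,[(.08,0,0),(-.08,0,0)]))
from station import job
print(job.close_job())"
```

```text
[[ 0.43790017 -0.28583691]
 [ 0.57619887 -0.21710899]] [[ 0.43389745 -0.29247789  0.        ]
 [ 0.57450255 -0.21612211  0.        ]]
the job is handed in; nothing more can be done
None
```

The full tin is standing in the cell beside the tall end board and the half-full tin is in the low-end cell. I handed the job in at about 18 s of the 67 s allowed.

- **Weighing:** I lifted the nearest tin and it read about 5.5 N (roughly 0.55 kg), so it is the full one. The tin beside the gouge read about 2.7 N (0.28 kg), so it is the half-full one.
- **Not weighed:** The other two tins are empty by elimination. I never touched them, so they stand where they stood.
- **Final pictures:** Both placed tins are upright. The half-full tin is about 2 mm from the centre of its cell and the full tin about 8 mm off by the rough lid reading, though still inside its walls. The jar, rosette, gouge, owl, mallet, glue, and the pink and blue look-alikes look unmoved.
- **Checks that disagreed:** Single force readings varied by about 0.7 N, so I averaged them for the half-full tin. The full tin hung with a slight apparent tilt while carried, but it settled upright when released.

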